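# Lock the cell rack and fit the bayonet electrode cap

## Robot

A 7-joint arm with a two-finger parallel gripper is mounted at the origin on the work surface. World frame = base frame: x ahead of the robot, y to its left, z up, the work surface at z = 0. Lengths are in m, angles in rad, forces in N, time in s.
With the tool pointing down it reaches from about 0.4 to 0.9 m from the base axis. Payload 5.5 kg.
Tool frame: the origin (TCP) lies midway between the tips of the shut fingers; the grasp point (between the pads) lies 19 mm behind it; y points along the fingers, z is the direction in which the jaws open and shut, and the axes are right-handed (so a half turn about y gives the same grasp; the last joint's range is limited). The gripper opens to 92 mm and grips with 3 to 60 N. Pads are 19 mm wide; open, the fingers measure 130 mm over their backs; the gripper's body (75 mm by 190 mm) begins 47 mm behind the grasp point.
Start: joints at [-0.905, 0.501, -0.427, 1.55, 0.221, 1.138, -0.21], TCP at [0.255, 0.598, 0.227] pointing down, gripper open.
Joint ranges: [-2.88, 2.88], [-0.31, 2.03], [-1.54, 1.56], [0.2, 2.42], [-1.41, 4.55], [0.19, 2.02], [-2.57, 2.57]. Speed limits (rad/s): [2.57, 2.57, 3.14, 3.14, 3.14, 3.14, 3.14].

## Interface

Orientations are given as a rotation vector (axis times angle).
In Python, from station import bot gives the robot as it stands.
- The arm moves only by the shell command python3 -m inch 'ROWS' [OPENING] [FORCE]. ROWS is JSON, one flat list of numbers, 4 for each row, row after row: the shift along the tool's x, y, z in mm, then the turn about the tool's y in rad. In form: [tx, ty, tz, yaw, tx, ty, tz, yaw, ...]. A call has 1 to 8 rows; each row is the pose to reach, as a shift and turn from the pose measured when the call began, along the tool's axes at that moment; what a row does not reach only later rows make up. A row lasts 1/12 s, in which the tool goes at most 41.7 mm and 7.16 degrees, less where a joint would pass 70% of its speed; a pose out of reach is approached as far as the arm can. A call with a gripper value outside its range is refused whole. OPENING is the finger opening in mm, from 0 to 91.8, set as the call begins (- or left out, the last holds). The fingers move at their own pace and stop on an object; FORCE is the grip in N (left out, the last holds). Time passes only in rows, so rows that repeat a pose let the fingers close. It gives the time, the measured TCP pose, the force and the opening at its end, in the units of the state.
- bot.get_obs(): the state, without advancing time (a new reading comes with each control period).
- bot.capture(name): name is "scene" or "top" or "wrist"; returns the picture (480x640x3 uint8, blue, green, red); there is no depth.
- bot.camera_model(name): a dict with "mtx" (3x3 intrinsics, pixels), "R" (3x3) and "t" (3): a world point X has camera coordinates R X + t. Camera axes: x right, y down, z forward; pixel columns grow to the right and rows downward; lengths in m; the calibration is good to about 2 mm. A picture is of the moment at which its call begins: read the wrist's pose just before it. camera_model takes no time and is no camera call; for the wrist camera it gives the pose at the moment of the call.
- bot.sign_off(): hands the job in, once; it reports no verdict.
Trained networks look in the newest picture that a camera, given by its name, has taken for a name from the list of things; names that differ only in an ending like _2 or _b are one class to them, and where a whole thing is asked for, a point or a joint stands for the part that bears it (a point fixed in the world has none). Each returns a list of dicts, best first, with "score" (0 to 1); they miss things now and then, are a little off and sometimes report something else, mostly with a low value. They report only what shows in the picture. A call takes as long as a camera call. They do not tell look-alikes from the thing itself.
- bot.recognise(camera, name): "xyz" ([x, y, z] in m, in the coordinates of the camera as it stood for that picture, good to about 4 mm: the middle of the surface that is visible of it).
The state is a dict: "time_s": time; "joint_positions": joint angles; "dq": joint speeds; "effort": joint torques, N m; "position": TCP position; "tool_rot": TCP orientation; "contact_force": force on the tool from outside, world axes, zero at the start; "wrist_torque": the same for the moment, N m; "opening": opening from 0.0 (shut) to 1.0 (fully open).
Only numpy, scipy, OpenCV 4.12 (cv2) and the standard library are available. Lean on these libraries where they do the work, as an engineer would, in place of code of your own. Each camera call takes 0.05 s, during which the arm holds its last target.

## Task

Swing the rack's keeper bar shut until it clicks past its catch and rests against its stop, so the cells are locked in; only then take the electrode cap from its stand and lower its plug into the open cell with the lugs in the two slots. Push it down against the spring, turn it a quarter turn clockwise (seen from above) without forcing it, and finish still gripping it by its grip bar and pressing it fully home, its skirt flush on the collar (if you let go, the spring lifts it again). Leave everything else on the table where it is.

Things in the scene. Friction and masses are not known exactly. Their poses are not given: they have to be found in the camera images.
- keeper (a joint): angle of the keeper bar about its upright hinge: 0 = shut against its stop, grows as it opens (to 1.3). Turns easily, stays where it is left. Going shut, at about 0.10 rad it meets a sprung ball in the rack, takes 5 to 8 N at the handle to ride over it, and from about 0.025 rad the ball rises behind it and holds it shut.
- keeper_handle (a point): middle of the keeper bar's handle: an upright round black post, 14 mm thick, 35 mm tall (top 17.5 mm above this point, foot on the bar), at the free end of the 12 x 12 mm steel bar. Shut, it has at least 25 mm free all round above the bar; the stop behind it is no higher than the bar's top.
- keeper_hinge (a point): point on the bar's upright hinge axis at the height of the handle's middle, 217 mm from it. Axes: those of the rack (fixed to the table), z up, x along the row of two cells. At joint angle a the handle is at (-217 cos a, -217 sin a, 0) mm in these axes: it opens towards -y. The cells' row is 35 mm to the +y side of the hinge.
- collar_top (a point): centre of the top face of the open cell's collar, 79 mm above the table, z up. The cell is a round white jar 56 mm wide, fixed in either place of the rack (the other holds a capped cell, 90 mm off, 117 mm tall). The collar plate, 5 mm thick, has a square opening 25 mm wide and two slots 13 mm wide from it along this point's +x and -x, reaching 25 mm from the centre.
- plunger (a joint): how far the spring plunger under the open cell's collar is pushed down (m, 0 to 0.013). Free, its top is 10 mm below the collar's top. Pushing takes 4 N at first, 9 N with the cap home (0.0095). Below the plate, once pushed 5 mm or more, the lugs can turn clockwise (seen from above) a quarter turn, with stops about 11 degrees beyond; anticlockwise is blocked.
- cap_grip (a point): centre of the loose electrode cap's grip bar: black, 42 mm long along x, 16 mm thick along y, 30 mm tall (z up), a brass stud 5 mm tall on top. Below it a round skirt 46 mm wide, its top 15 and underside 23 mm below this point. Height above collar_top: 32.5 mm when the plug meets the spring, under 27.5 mm to turn, 23 mm home with the skirt flush; let go when turned, it rises to 27.5 mm.
- cap_foot (a point): centre of the foot of the cap's plug, 42.5 mm below cap_grip, same axes. The plug is round, 22 mm thick, chamfered. Two like lugs, 7 mm wide, stick out of it along +x and -x (parallel to the grip bar) to 19 mm from the axis, from 4 to 10 mm above the foot. The cap weighs about 0.12 kg.
- cap_lug (a point): outer end of the cap's +x lug, half-way up: 19 mm from the axis, 7 mm above the foot of the plug.
- stand_top (a point): centre of the mouth of the cap's stand, a fixed round white cup, 26 mm tall, 60 mm wide, mouth 42 mm. At the start the cap hangs in it by its skirt; it lifts straight up, clear after 20 mm.
- meter_mid (a point): centre of a blue multimeter, 160 x 78 x 40 mm, lying on the table; a bystander
- phone_mid (a point): centre of a black phone, 150 x 72 x 9 mm, lying on the table; a bystander
- bottle_a_mid (a point): centre of a small round bottle with a screw cap, 62 mm in diameter, 132 mm tall; a bystander
- bottle_b_mid (a point): centre of a second such bottle, 62 mm in diameter, 132 mm tall; a bystander
- cell_spare_mid (a point): middle of a spare capped cell, 56 mm in diameter, 110 mm tall, standing on the table; a bystander
- stopper_mid (a point): middle of a plain black stopper with a round knob, 46 mm in diameter, 44 mm tall, no lugs; a bystander
- driver_mid (a point): middle of a screwdriver lying on the table, about 200 mm long along x; a bystander
Not all that is in view belongs to the job. Leave any pink or purple look-alike of the part that bears cap_grip alone.

How it is judged:
By the outcome, as a careful person would: the job done as asked, in the order asked, and still so for the second after the job is handed in, while the arm keeps its last pose, push and grip.
It also fails if it takes over 59 s, if anything falls off the work surface, if the arm or the gripper's body presses on something with over 40 N, if the wrist force passes 120 N, or if a joint passes its speed limit or range.

## Working session

There is one attempt and no reset: what is moved stays moved. The work goes in short steps, Python scripts to look and compute and a shell command to move; the robot and the scene stay as the last step left them, time stands still between calls to the robot, and variables do not carry over. Pictures are saved under pics/ and viewed, and the job is handed in when it is done.

```bash
ls; mkdir -p pics
python3 - <<'E'
from station import bot
import cv2,numpy as np
o=bot.get_obs(); print({k:np.round(v,3).tolist() for k,v in o.items()})
for c in ["scene","top"]:
    im=bot.capture(c); cv2.imwrite(f"pics/{c}0.png",im)
    m=bot.camera_model(c); R=np.array(m["R"]);t=np.array(m["t"])
    print(c,np.round(-R.T@t,3), np.round(R,2).tolist(), np.round(m["mtx"],0).tolist())
    for n in ["keeper_handle","cap_grip","collar_top","stand_top","keeper_hinge","cap_lug"]:
        r=bot.recognise(c,n)
        print(n,[(round(d["score"],2),np.round(R.T@(np.array(d["xyz"])-t),3).tolist(), np.round((lambda p:p[:2]/p[2])(np.array(m["mtx"])@np.array(d["xyz"]))).tolist()) for d in r])
E
```

```text
pics
{'time_s': 0.0, 'joint_positions': [-0.905, 0.502, -0.427, 1.551, 0.221, 1.138, -0.21], 'dq': [-0.001, -0.001, -0.001, 0.0, -0.0, 0.001, -0.001], 'effort': [0.0, -56.66, -5.816, -27.911, -0.069, 0.031, 0.0], 'position': [0.255, 0.597, 0.226], 'tool_rot': [-1.55, 0.316, -0.316], 'contact_force': [-1.062, 0.284, 0.369], 'wrist_torque': [-0.014, -0.042, -0.009], 'opening': 0.998}
scene [1.102 0.833 0.827] [[-0.83, 0.55, 0.0], [0.32, 0.49, -0.81], [-0.45, -0.67, -0.59]] [[551.0, 0.0, 324.0], [0.0, 551.0, 237.0], [0.0, 0.0, 1.0]]
keeper_handle [(0.75, [0.644, -0.09, 0.048], [269.0, 250.0])]
cap_grip [(0.95, [0.559, 0.146, 0.035], [358.0, 298.0]), (0.91, [0.465, 0.217, 0.035], [414.0, 301.0]), (0.88, [0.561, 0.242, 0.047], [386.0, 321.0]), (0.58, [0.531, 0.342, 0.037], [431.0, 350.0])]
collar_top [(0.9, [0.643, 0.017, 0.065], [292.0, 269.0])]
stand_top [(0.79, [0.572, 0.256, 0.018], [385.0, 338.0])]
keeper_hinge [(0.82, [0.643, 0.002, 0.019], [290.0, 281.0])]
cap_lug [(0.93, [0.557, 0.24, 0.042], [387.0, 322.0]), (0.78, [0.469, 0.216, 0.035], [412.0, 301.0]), (0.77, [0.555, 0.149, 0.0
[... 291 characters left out ...]
[0.635, -0.1, 0.046], [345.0, 191.0])]
cap_grip [(0.8, [0.548, 0.136, 0.033], [252.0, 225.0]), (0.6, [0.515, 0.329, 0.041], [176.0, 237.0]), (0.51, [0.549, 0.231, 0.048], [214.0, 224.0]), (0.49, [0.457, 0.201, 0.024], [227.0, 261.0])]
collar_top [(0.66, [0.634, 0.001, 0.075], [305.0, 188.0]), (0.38, [0.537, 0.223, 0.034], [218.0, 229.0])]
stand_top [(0.75, [0.538, 0.22, 0.032], [220.0, 229.0])]
keeper_hinge [(0.83, [0.598, -0.037, 0.012], [320.0, 207.0]), (0.39, [0.545, 0.232, 0.048], [214.0, 225.0])]
cap_lug [(0.77, [0.541, 0.14, 0.031], [251.0, 228.0]), (0.64, [0.549, 0.23, 0.047], [215.0, 224.0]), (0.64, [0.453, 0.205, 0.03], [225.0, 262.0]), (0.62, [0.518, 0.333, 0.042], [174.0, 236.0])]
```

View pics/scene0.png

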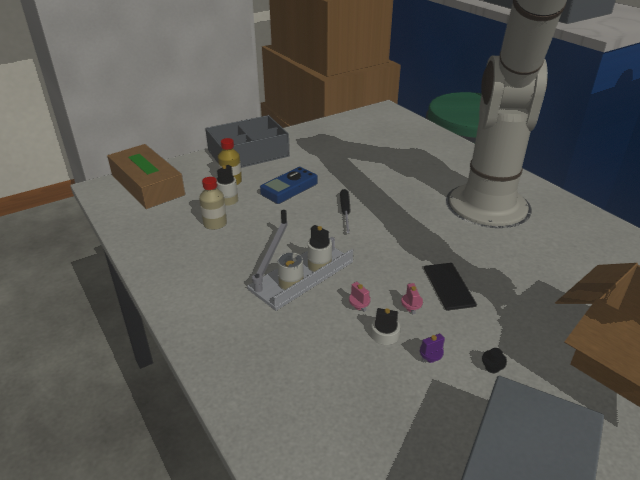

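View pics/top0.png

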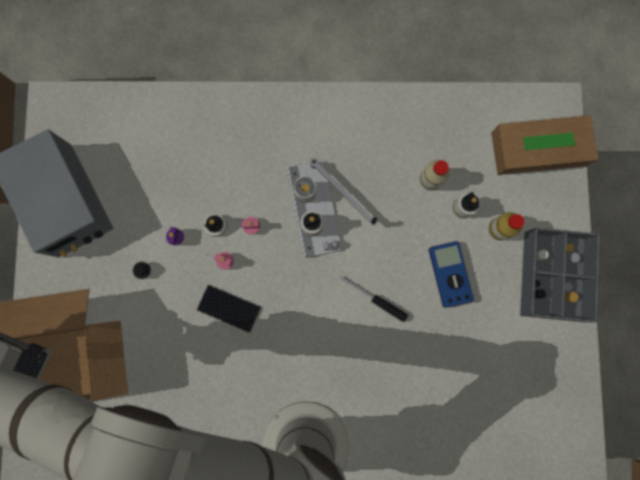

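Run:
```python
import cv2
a=cv2.imread("pics/scene0.png");b=cv2.imread("pics/top0.png")
cv2.imwrite("pics/s_crop.png",cv2.resize(a[200:400,210:477],None,fx=3,fy=3,interpolation=cv2.INTER_CUBIC))
cv2.imwrite("pics/t_crop.png",cv2.resize(b[160:290,160:380],None,fx=3.6,fy=3.6,interpolation=cv2.INTER_CUBIC))
```

```text
(no output)
```

View pics/s_crop.png

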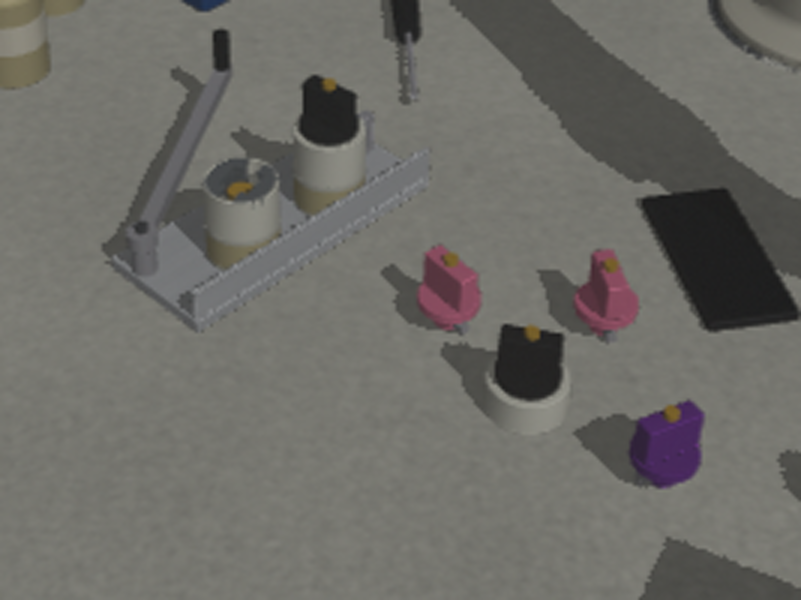

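View pics/t_crop.png

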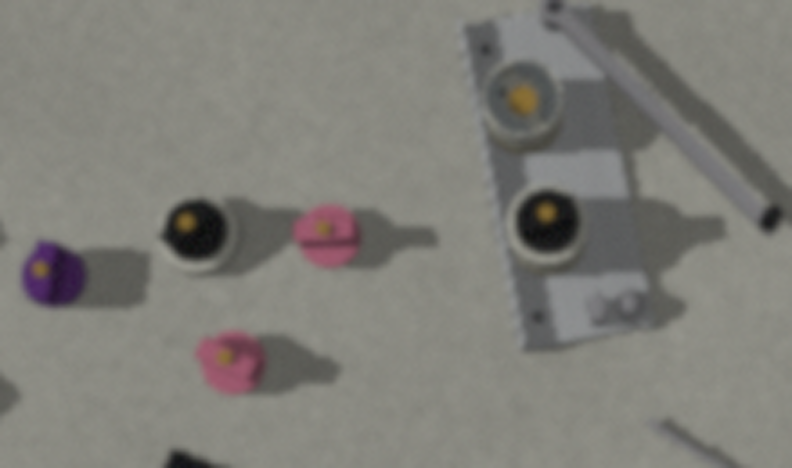

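The candidates for the cap in the top view are:
- the black cap in a white cup at (214,224), scene (386,321)
- pink at (252,226) and (225,261)
- purple at (175,236)
- the rack's capped cell at (312,221)
- the spare capped cell at (467,205)
- the stopper at (142,270)

By the description it's the black one in the cup. The keeper hinge is at (315,162), its handle at (374,221), and the open cell at (305,187). I'll check each of these close up with the wrist camera.

```bash
cat > h.py <<'E'
from station import bot
import numpy as np, cv2, sys
from scipy.spatial.transform import Rotation as Ro
def st():
    o=bot.get_obs(); R=Ro.from_rotvec(o["tool_rot"]).as_matrix(); return o,np.array(o["position"]),R
def plan(p=None,zdir=None):
    """shift (mm, tool axes) and yaw for TCP to p with tool z along heading zdir (deg, mod 180)"""
    o,q,R=st()
    d=R.T@(np.array(p)-q)*1000
    h=np.degrees(np.arctan2(R[1,2],R[0,2])); s="heading %.1f"%h
    if zdir is not None:
        # turn about tool y (down): +yaw lowers heading if y is down
        dy=(zdir-h+90)%180-90
        s+=" turn %.3f"%(np.radians(dy)*-1)
    print("shift",np.round(d,1),s)
def say():
    o,q,R=st()
    print("t %.2f"%o["time_s"],"p",np.round(q,4),"y",np.round(R[:,1],3),"zhead %.1f"%np.degrees(np.arctan2(R[1,2],R[0,2])),"F",np.round(o["contact_force"],1),"T",np.round(o["wrist_torque"],2),"op %.1fmm"%(o["opening"]*92),"q7 %.2f"%o["joint_positions"][6],"q",np.round(o["joint_positions"],2))
def cam(c):
    m=bot.camera_model(c); return np.array(m["mtx"]),np.array(m["R"]),np.array(m["t"])
def shot(c,f):
    M=cam(c); im=bot.capture(c); cv2.imwrite(f"pics/{f}.png",im); return im,M
def find(c,M,names):
    K,R,t=M
    for n in names:
        for d in bot.recognise(c,n):
            x=np.array(d["xyz"]);u=K@x
            print(n,round(d["score"],2),np.round(R.T@(x-t),4),np.round(u[:2]/u[2],1))
def ray(M,px,z):
    K,R,t=M
    u=cv2.undistortPoints(np.array([[px]],float),K,None)[0,0]
    d=R.T@np.array([u[0],u[1],1.]); c=-R.T@t
    return c+d*(z-c[2])/d[2]
E
python3 - <<'E'
from h import *
say()
o,q,R=st();print(R.round(3))
im,M=shot("wrist","w0")
K,Rc,t=M
c=-Rc.T@t
print("cam in tool",R.T@(c-q), "axes", (Rc@R).round(2).tolist(),K.round(0).tolist())
plan([0.47,0.215,0.28],90)
E
```

```text
t 0.70 p [0.2548 0.598  0.2268] y [ 0.  0. -1.] zhead 66.9 F [-0.4  0.4 -0.3] T [-0.03 -0.05 -0.01] op 92.1mm q7 -0.21 q [-0.9   0.5  -0.43  1.55  0.22  1.14 -0.21]
[[ 0.92   0.     0.392]
 [-0.392  0.     0.92 ]
 [ 0.    -1.     0.   ]]
cam in tool [-0.06948608 -0.15760246 -0.00074706] axes [[-0.0, -0.0, 1.0], [0.97, -0.26, 0.0], [0.26, 0.97, 0.0]] [[370.0, 0.0, 322.0], [0.0, 370.0, 238.0], [0.0, 0.0, 1.0]]
shift [ 348.1  -53.3 -268. ] heading 66.9 turn -0.403
```

View pics/w0.png

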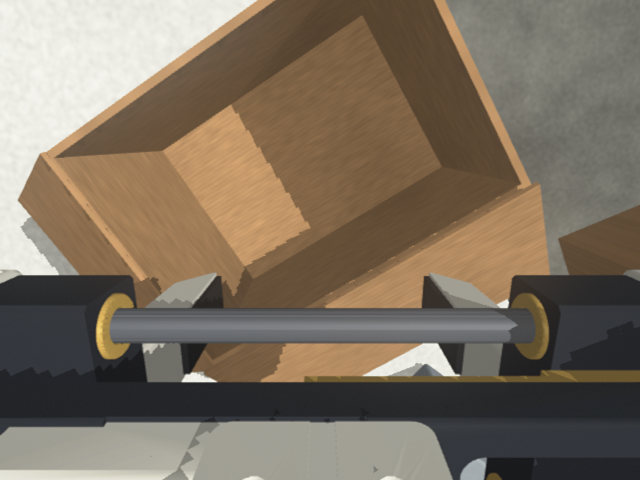

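Run:
```python
from h import *
plan([0.65,0.1,0.33],90)
```

```text
shift [ 558.8 -103.3 -303.2] heading 66.9 turn -0.403
```

```bash
python3 -m inch '[30,-60,-20,0, 60,-100,-50,-0.05, 559,-103,-303,-0.4, 559,-103,-303,-0.4, 559,-103,-303,-0.4, 559,-103,-303,-0.4, 559,-103,-303,-0.4, 559,-103,-303,-0.4]' 0
python3 - <<'E'
from h import *
say();plan([0.65,0.1,0.33],90)
E
```

```text
time_s: 1.42
position: [0.4349, 0.3629, 0.3092]
tool_rot: [-1.57, 0.002, -0.003]
contact_force: [0.2, -0.2, 0.6]
opening: 0.469
t 1.42 p [0.4349 0.3629 0.3092] y [ 0.001  0.    -1.   ] zhead 89.8 F [ 0.2 -0.2  0.6] T [ 0.04 -0.02 -0.01] op 43.2mm q7 0.72 q [-0.4   0.27 -0.42  1.67  0.12  1.23  0.72]
shift [ 215.8  -20.7 -262.3] heading 89.8 turn -0.003
```

```bash
python3 -m inch '[216,-21,-262,0, 216,-21,-262,0, 216,-21,-262,0, 216,-21,-262,0, 216,-21,-262,0, 216,-21,-262,0, 216,-21,-262,0, 216,-21,-262,0]'; python3 -m inch '[0,0,0,0, 0,0,0,0]'
python3 - <<'E'
from h import *
say()
im,M=shot("wrist","w1")
find("wrist",M,["keeper_handle","keeper_hinge","collar_top","cap_grip","cap_lug","stand_top"])
E
```

```text
time_s: 2.08
position: [0.6456, 0.1055, 0.3302]
tool_rot: [-1.57, 0.001, -0.003]
contact_force: [0.6, 0.4, 0.8]
opening: 0.002
time_s: 2.25
position: [0.6472, 0.101, 0.3296]
tool_rot: [-1.572, 0.007, -0.008]
contact_force: [0.2, 0.8, -0.2]
opening: 0.007
t 2.25 p [0.6472 0.101  0.3296] y [ 0.001 -0.001 -1.   ] zhead 89.5 F [ 0.2  0.8 -0.2] T [ 0.11 -0.01  0.02] op 0.6mm q7 1.28 q [-0.02  0.42 -0.26  1.41  0.11  1.32  1.28]
keeper_handle 0.79 [ 0.623  -0.1028  0.0497] [148.8 181.5]
keeper_hinge 0.67 [ 0.5938 -0.036   0.0087] [213.4 154.2]
collar_top 0.72 [0.635  0.0034 0.0747] [235. 194.]
cap_grip 0.97 [0.5499 0.2287 0.0433] [433.8 113.7]
cap_grip 0.73 [0.4667 0.2004 0.05  ] [414.4  31. ]
cap_grip 0.66 [0.5475 0.1404 0.0222] [354.7 113.5]
cap_grip 0.59 [0.5238 0.3254 0.0433] [521.9  88.3]
cap_lug 0.74 [0.5525 0.1433 0.0226] [357.1 117.8]
cap_lug 0.72 [0.4605 0.208  0.0515] [422.3  24.1]
cap_lug 0.69 [0.5233 0.3308 0.0434] [526.9  87.7]
cap_lug 0.65 [0.5574 0.2298 0.0444] [434.6 120.5]
stand_top 0.8 [0.5527 0.2147 0.0286] [418.1 117.1]
```

View pics/w1.png

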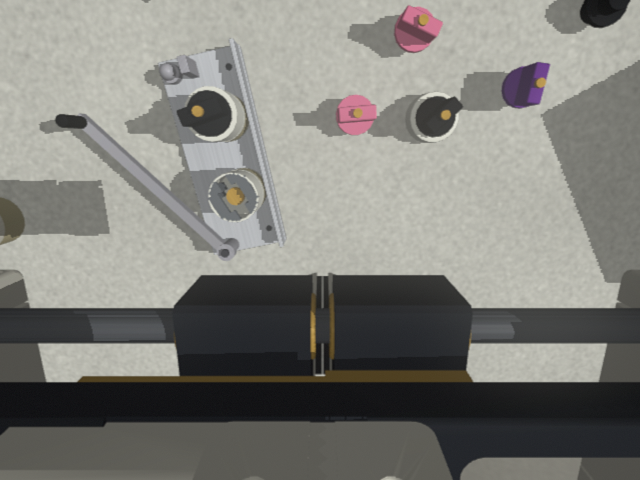

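Run:
```python
import cv2
a=cv2.imread("pics/w1.png")
cv2.imwrite("pics/w1a.png",cv2.resize(a[30:270,40:300],None,fx=2.5,fy=2.5,interpolation=cv2.INTER_CUBIC))
cv2.imwrite("pics/w1b.png",cv2.resize(a[80:150,390:480],None,fx=7,fy=7,interpolation=cv2.INTER_CUBIC))
cv2.imwrite("pics/w1c.png",cv2.resize(a[160:230,195:275],None,fx=7,fy=7,interpolation=cv2.INTER_CUBIC))
```

```text
(no output)
```

View pics/w1a.png

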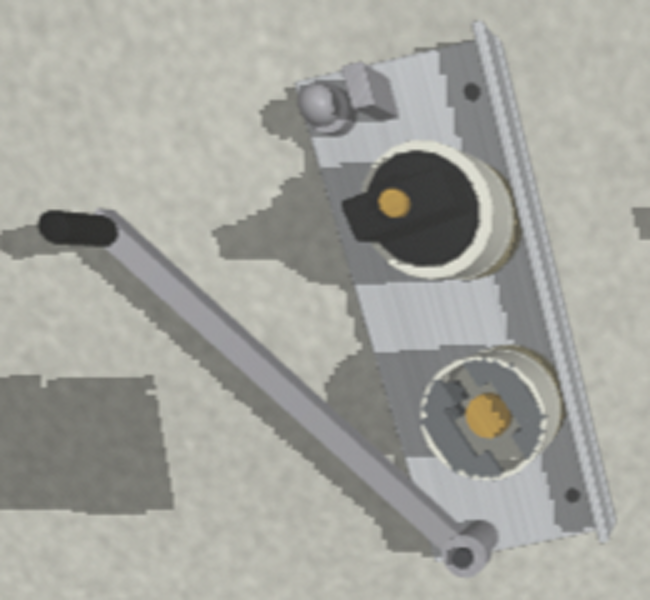

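View pics/w1b.png

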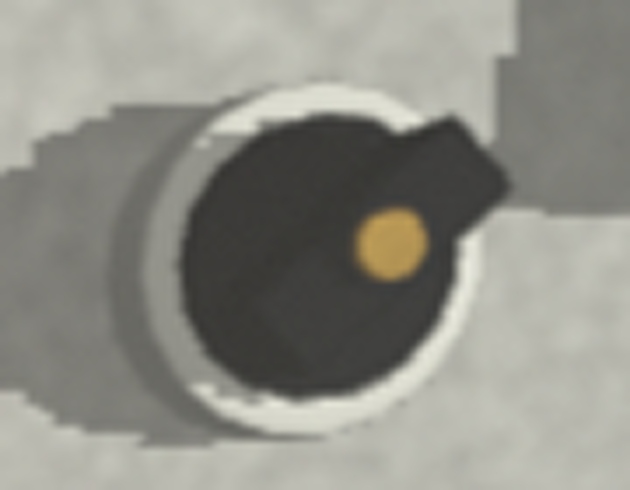

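View pics/w1c.png

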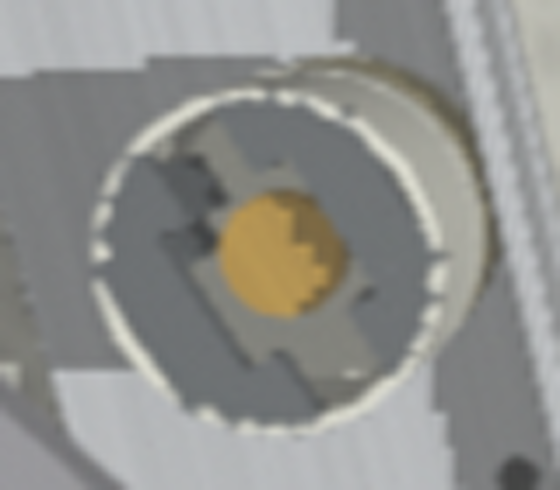

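```bash
cat >> h.py <<'E'
def tri(obs):
    from scipy.optimize import least_squares
    f=lambda X:np.concatenate([(lambda u:u[:2]/u[2]-p)(K@(R@X+t)) for (K,R,t),p in obs])
    r=least_squares(f,[0.6,0,0.05]); return r.x, r.fun
E
python3 - <<'E'
from h import *
W=cam("wrist");S=cam("scene");T=cam("top")
for nm,ow,os in [("handletop",(60.5,120.5),(283.7,212)),("handlefoot",(81,122),(284,223)),("hingetop",(225.2,252.8),(210+141/3,200+228/3)),("capstud",(390+392/7,80+243/7),(387,311)),("collarjar",(195+270/7,160+260/7),(210+241/3,200+183/3))]:
    x,r=tri([(W,ow),(S,os)]);print(nm,x.round(4),r.round(1))
E
```

```text
handletop [ 0.5559 -0.1689  0.0781] [-0.2  0.2  0.6  0.3]
handlefoot [ 0.5561 -0.1679  0.0455] [-0.3  0.3  0.9  0.4]
hingetop [ 0.711  -0.013   0.0515] [-0.8  0.9  1.9  0.9]
capstud [0.5506 0.2396 0.0693] [-0.9  1.4  3.3 -0.6]
collarjar [0.6381 0.0076 0.0761] [-0.7  0.8  1.9  0.6]
```

Run:
```python
from h import *
W=cam("wrist")
for z in (0.0,0.02,0.03):
    a=ray(W,(231,40),z);b=ray(W,(283,246),z); d=b-a;print(z,a.round(3),b.round(3),np.degrees(np.arctan2(d[1],d[0])))
# other cell: jar ring centre in crop (433,208) at z~0.079?
c=ray(W,(40+430/2.5,30+210/2.5),0.079);o=ray(W,(195+268/7,160+262/7),0.079);d=o-c;print(c,o,np.linalg.norm(d),np.degrees(np.arctan2(d[1],d[0])))
T=cam("top")
for n,p,z in [("botA cap",(441,168),.13),("spare",(469,202),.11)]:print(n,ray(T,p,z))
y=np.radians(13.5);h=np.array([.711,-.013]);
for a in np.radians([31.5,20,10,5,0]): print(np.degrees(a),h-.217*np.array([np.cos(a+y),np.sin(a+y)]))
```

```text
0.0 [ 0.46  -0.001  0.   ] [0.716 0.054 0.   ] 12.17299962368259
0.02 [0.465 0.003 0.02 ] [0.71  0.056 0.02 ] 12.172999623682596
0.03 [0.467 0.005 0.03 ] [0.707 0.057 0.03 ] 12.172999623682594
[ 0.54914607 -0.00815783  0.079     ] [0.6371095  0.00875677 0.079     ] 0.08957492867877698 10.884616114604542
botA cap [ 0.6725093  -0.32875205  0.13      ]
spare [ 0.59279601 -0.39926717  0.11      ]
31.5 [ 0.55755783 -0.16644217]
20.0 [ 0.53004678 -0.13277033]
10.0 [ 0.51199796 -0.09952855]
5.0 [ 0.50521377 -0.08185511]
0.0 [ 0.49999573 -0.06365764]
```

Run:
```python
from h import *
plan([0.584,-0.200,0.13],12)
```

```text
shift [ -61.2  200.1 -307.4] heading 90.0 turn 1.361
```

```bash
python3 -m inch '[-20,20,-120,0.6, -61,60,-307,1.36, -61,100,-307,1.36, -61,200,-307,1.36, -61,200,-307,1.36, -61,200,-307,1.36, -61,200,-307,1.36, -61,200,-307,1.36]' 0
python3 - <<'E'
from h import *
say();plan([0.584,-0.200,0.13],12)
E
```

```text
time_s: 3.27
position: [0.5909, -0.1657, 0.1611]
tool_rot: [-1.423, 0.783, -0.786]
contact_force: [1.1, 0.4, -0.8]
opening: 0.007
t 3.27 p [ 0.5909 -0.1657  0.1611] y [ 0.003  0.001 -1.   ] zhead 32.3 F [ 1.1  0.4 -0.8] T [-0.05 -0.06 -0.  ] op 0.7mm q7 0.80 q [ 0.22  0.47  0.01  1.72 -0.01  0.95  0.8 ]
shift [ 25.3  31.1 -24.3] heading 32.3 turn 0.354
```

Next I turn the rest of the way, then check the handle in the wrist view from here.

```bash
python3 -m inch '[25,31,-24,0.35, 25,31,-24,0.35, 25,31,-24,0.35, 25,31,-24,0.35, 25,31,-24,0.35]'
python3 - <<'E'
from h import *
say()
im,M=shot("wrist","w2")
find("wrist",M,["keeper_handle","keeper_hinge"])
plan([0.584,-0.200,0.062],12)
E
```

```text
time_s: 3.68
position: [0.5846, -0.1985, 0.1303]
tool_rot: [-1.302, 1.045, -1.048]
contact_force: [0.1, 0.1, 0.3]
opening: 0.003
t 3.68 p [ 0.5846 -0.1985  0.1303] y [ 0.003  0.001 -1.   ] zhead 12.5 F [0.1 0.1 0.3] T [-0.06 -0.    0.  ] op 0.3mm q7 0.55 q [ 0.21  0.51  0.09  1.73 -0.06  0.89  0.55]
keeper_handle 0.96 [ 0.6378 -0.0894  0.0484] [447.6  95.6]
keeper_hinge 0.72 [ 0.6084 -0.0574  0.0105] [402.   43.2]
shift [ 1.3 68.8 -1.5] heading 12.5 turn 0.008
```

View pics/w2.png

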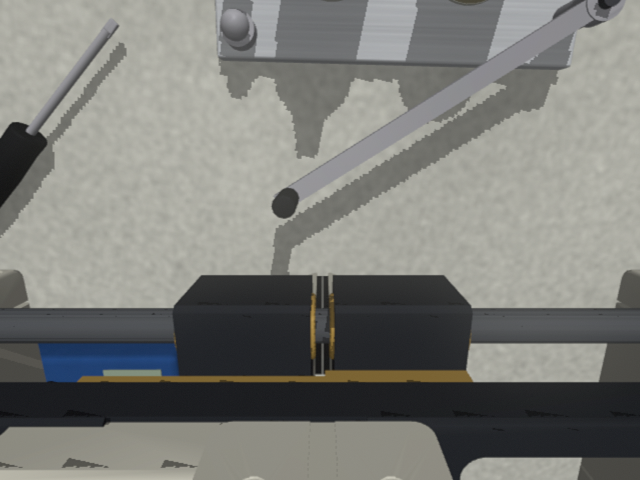

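Run:
```python
from h import *
W=cam("wrist")
o,q,R=st()
for p,z in [((286,204),.078),((293,190),.043)]:
    X=ray(W,p,z);print(X.round(4),(R.T@(X-q)*1000).round(1))
for p in [(235,20)]: print("ball/stop",ray(W,p,.035))
```

```text
[ 0.5568 -0.1706  0.078 ] [-33.3  52.7 -21.6]
[ 0.5576 -0.1669  0.043 ] [-36.8  87.7 -20.2]
ball/stop [ 0.50212584 -0.07366245  0.035     ]
```

```bash
python3 -m inch '[0,35,-15,0.01, 0,68,-21,0.01, 0,68,-21,0.01, 0,68,-21,0.01]'
python3 - <<'E'
from h import *
say()
E
```

```text
time_s: 4.17
position: [0.5633, -0.2021, 0.0618]
tool_rot: [-1.299, 1.054, -1.053]
contact_force: [-0.2, 0.0, 1.5]
opening: 0.008
t 4.17 p [ 0.5633 -0.2021  0.0618] y [ 0.     0.002 -1.   ] zhead 12.0 F [-0.2  0.   1.5] T [-0.1   0.01 -0.02] op 0.7mm q7 0.57 q [ 0.23  0.58  0.09  1.81 -0.07  0.75  0.57]
```

```bash
python3 -m inch '[-12,0,0,0, -25,0,-5,0, -40,0,-12,0, -55,0,-19,0, -70,0,-24,0, -83,0,-28,0, -95,0,-31,0, -95,0,-31,0]'
python3 - <<'E'
from h import *
say()
im,M=shot("wrist","w3")
E
```

```text
time_s: 4.83
position: [0.5135, -0.112, 0.0631]
tool_rot: [-1.298, 1.051, -1.049]
contact_force: [0.2, 1.1, -0.4]
opening: 0.002
t 4.83 p [ 0.5135 -0.112   0.0631] y [ 0.002  0.004 -1.   ] zhead 12.2 F [ 0.2  1.1 -0.4] T [-0.08  0.05 -0.01] op 0.2mm q7 0.44 q [ 0.1   0.48  0.08  2.   -0.06  0.67  0.44]
```

View pics/w3.png

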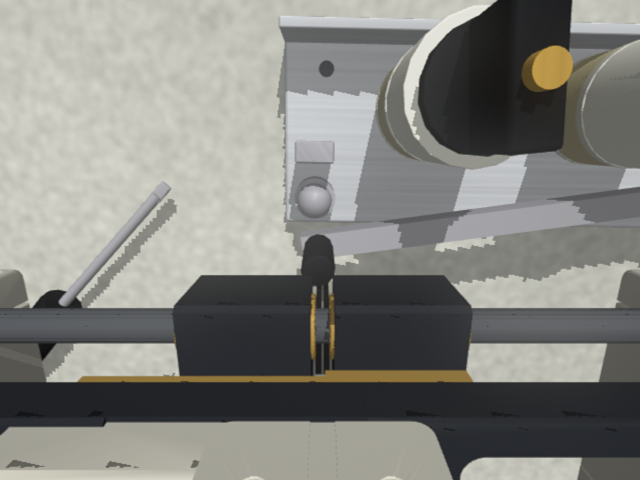

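```bash
python3 -m inch '[-8,0,-2,0, -14,0,-3,0, -20,0,-3,0, -26,0,-4,0, -32,0,-4,0, -38,0,-4,0, -38,0,-4,0]'
python3 - <<'E'
from h import *
say()
im,M=shot("wrist","w4")
E
```

```text
time_s: 5.47
position: [0.5025, -0.0784, 0.0633]
tool_rot: [-1.299, 1.049, -1.053]
contact_force: [1.7, -4.6, 0.4]
opening: 0.007
t 5.47 p [ 0.5025 -0.0784  0.0633] y [ 0.003  0.001 -1.   ] zhead 12.1 F [ 1.7 -4.6  0.4] T [-1.06 -0.27 -0.05] op 0.6mm q7 0.37 q [ 0.04  0.45  0.08  2.04 -0.06  0.65  0.37]
```

View pics/w4.png

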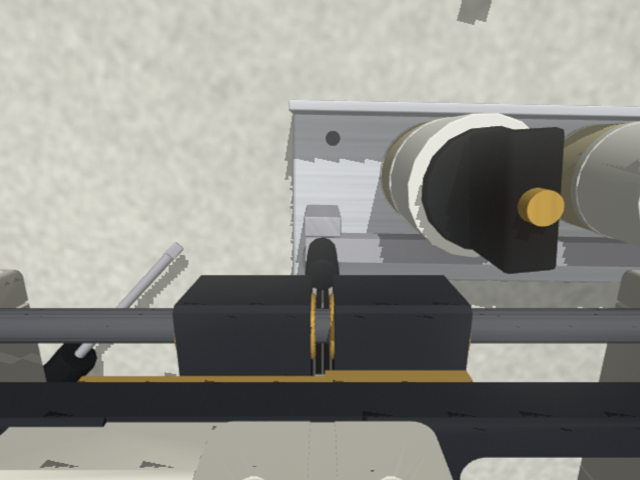

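```bash
python3 -m inch '[-4,0,0,0, -7,0,0,0]'; python3 -m inch '[-4,0,0,0, -7,0,0,0]';python3 - <<'E'
from h import *
say()
im,M=shot("wrist","w5")
E
```

```text
time_s: 5.68
position: [0.5024, -0.0775, 0.0635]
tool_rot: [-1.301, 1.047, -1.062]
contact_force: [4.3, -22.7, -5.2]
opening: 0.006
time_s: 5.85
position: [0.5023, -0.0774, 0.0637]
tool_rot: [-1.303, 1.045, -1.072]
contact_force: [5.0, -24.9, -7.3]
opening: 0.005
t 5.85 p [ 0.5023 -0.0774  0.0637] y [ 0.01  -0.013 -1.   ] zhead 11.7 F [  5.  -24.9  -7.3] T [-5.55 -1.06 -0.11] op 0.5mm q7 0.34 q [ 0.02  0.45  0.09  2.05 -0.04  0.64  0.34]
```

View pics/w5.png

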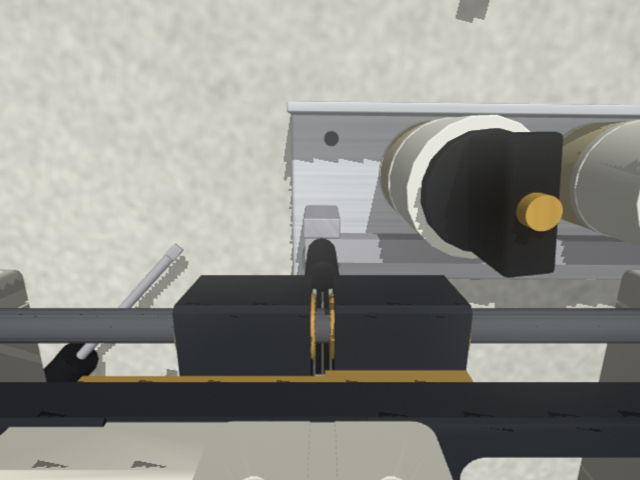

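```bash
python3 -m inch '[10,0,0,0, 35,0,0,0, 45,-30,0,0, 45,-70,0,0, 45,-110,0,0, 45,-140,0,0]'
python3 - <<'E'
from h import *
say()
im,M=shot("wrist","w6")
S=bot.capture("scene");cv2.imwrite("pics/s6.png",cv2.resize(S[190:320,220:380],None,fx=4,fy=4,interpolation=cv2.INTER_CUBIC))
E
```

```text
time_s: 6.4
position: [0.5102, -0.1193, 0.2069]
tool_rot: [-1.302, 1.044, -1.073]
contact_force: [0.1, 0.0, -0.4]
opening: 0.005
t 6.40 p [ 0.5102 -0.1193  0.2069] y [ 0.011 -0.013 -1.   ] zhead 11.7 F [ 0.1  0.  -0.4] T [-0.08 -0.04 -0.01] op 0.4mm q7 0.40 q [ 0.07  0.26  0.11  1.91 -0.02  0.96  0.4 ]
```

View pics/w6.png

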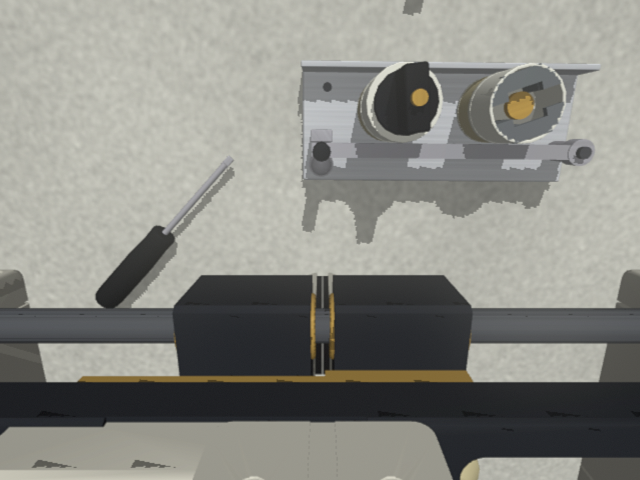

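View pics/s6.png

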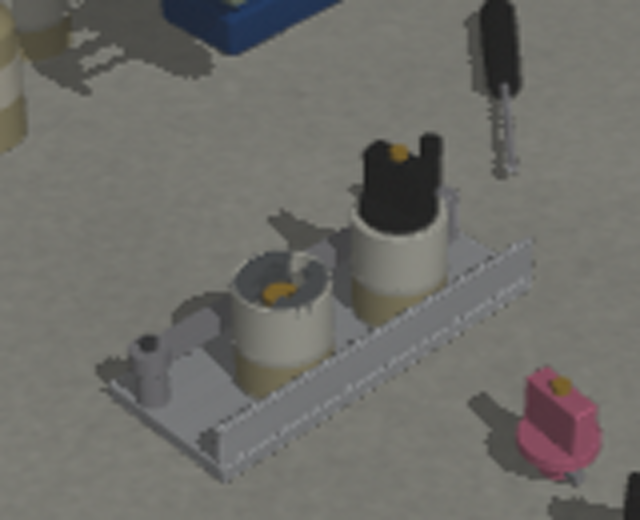

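The keeper is parallel to the rack and staying put: the handle at (321,152) lies against the stop at (321,133). The cap is next.

Run:
```python
from h import *
plan([0.595,0.185,0.22],43)
```

```text
shift [-281.6  -12.9  141.6] heading 11.7 turn -0.546
```

```bash
python3 -m inch '[-281,-13,141,-0.54, -281,-13,141,-0.54, -281,-13,141,-0.54, -281,-13,141,-0.54, -281,-13,141,-0.54, -281,-13,141,-0.54, -281,-13,141,-0.54, -281,-13,141,-0.54]' 44; python3 -m inch '[-13,0,-8,0, -13,0,-8,0]'
python3 - <<'E'
from h import *
say()
im,M=shot("wrist","w7")
find("wrist",M,["cap_grip","stand_top"])
cv2.imwrite("pics/w7a.png",cv2.resize(im[0:260,180:460],None,fx=2.2,fy=2.2,interpolation=cv2.INTER_CUBIC))
plan([0.595,0.185,0.22],43)
E
```

```text
time_s: 7.17
position: [0.5933, 0.1912, 0.2189]
tool_rot: [-1.477, 0.625, -0.658]
contact_force: [0.2, 0.9, -0.7]
opening: 0.475
time_s: 7.33
position: [0.5746, 0.2011, 0.2165]
tool_rot: [-1.479, 0.624, -0.647]
contact_force: [-1.4, 0.5, -0.7]
opening: 0.48
t 7.33 p [0.5746 0.2011 0.2165] y [ 0.012 -0.009 -1.   ] zhead 43.4 F [-1.4  0.5 -0.7] T [-0.    0.09 -0.  ] op 44.2mm q7 0.32 q [-0.3   0.4  -0.12  1.69  0.07  1.05  0.32]
cap_grip 0.9 [0.5244 0.326  0.0475] [383.6  65.4]
cap_grip 0.83 [0.5468 0.2327 0.0307] [323.9 168. ]
cap_grip 0.7 [0.5486 0.1426 0.0255] [261.6 236.9]
cap_grip 0.57 [0.4642 0.2092 0.0436] [234.5 121.8]
stand_top 0.85 [0.5422 0.2378 0.0282] [324.1 160.1]
stand_top 0.34 [ 0.5013 -0.0583  0.0812] [ 68.  373.5]
shift [18.5 -2.   6. ] heading 42.9 turn -0.001
```

View pics/w7a.png

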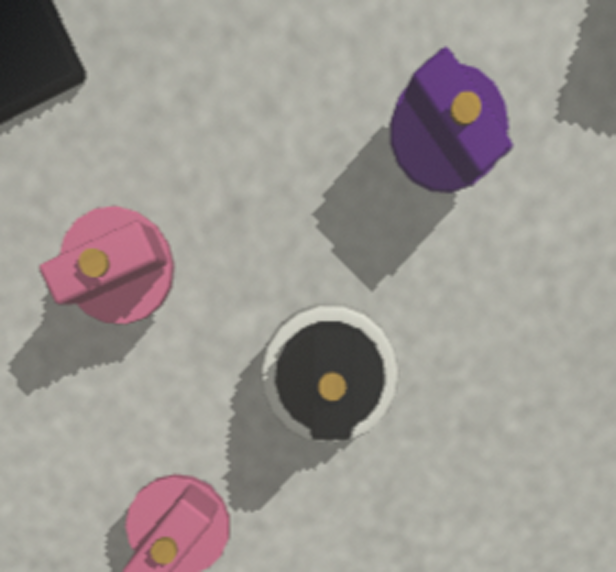

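Run:
```python
from h import *
im=cv2.imread("pics/w7.png")
c=im[130:210,285:370].astype(float); c=np.clip((c-20)*5,0,255).astype(np.uint8)
cv2.imwrite("pics/w7b.png",cv2.resize(c,None,fx=7,fy=7,interpolation=cv2.INTER_CUBIC))
```

```text
(no output)
```

View pics/w7b.png

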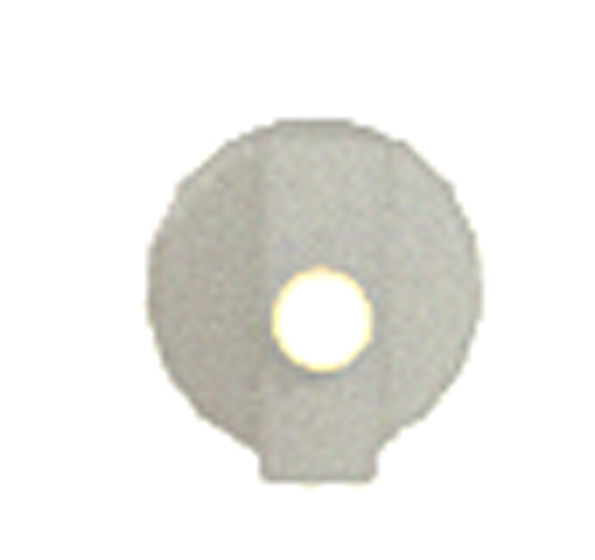

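Run:
```python
from h import *
W=cam("wrist");o,q,R=st();print(q)
for p,z in [((285+322/7,130+319/7),.069),((285+315/7,130+287/7),.034)]:
    X=ray(W,p,z);print(X.round(4),(R.T@(X-q)*1000).round(1))
plan([.5505,.2375,.038],43)
```

```text
[0.57807454 0.19443585 0.21763634]
[0.5571 0.2273 0.069 ] [-41.3 147.9   6.5]
[0.557  0.2275 0.034 ] [-42.2 182.9   6.4]
shift [-53.9 178.6   8.5] heading 42.9 turn -0.001
```

```bash
python3 -m inch '[0,0,0,0, 0,0,0,0, 0,0,0,0]'
python3 - <<'E'
from h import *
say()
im,M=shot("wrist","w8");say()
c=im[130:230,275:380].astype(float); c=np.clip((c-20)*5,0,255).astype(np.uint8)
cv2.imwrite("pics/w8b.png",cv2.resize(c,None,fx=6,fy=6,interpolation=cv2.INTER_CUBIC))
import pickle;pickle.dump((M,st()),open("w8.pkl","wb"))
E
```

```text
time_s: 7.73
position: [0.5784, 0.193, 0.2175]
tool_rot: [-1.478, 0.628, -0.66]
contact_force: [-0.2, -0.4, -0.3]
opening: 0.481
t 7.73 p [0.5784 0.193  0.2175] y [ 0.016 -0.012 -1.   ] zhead 42.8 F [-0.2 -0.4 -0.3] T [-0.05 -0.01  0.05] op 44.3mm q7 0.32 q [-0.29  0.4  -0.11  1.69  0.07  1.05  0.32]
t 7.78 p [0.5784 0.1934 0.2176] y [ 0.016 -0.012 -1.   ] zhead 42.8 F [ 0.1 -0.1 -0.4] T [-0.05  0.04  0.04] op 43.7mm q7 0.32 q [-0.29  0.4  -0.11  1.69  0.07  1.05  0.32]
```

View pics/w8b.png

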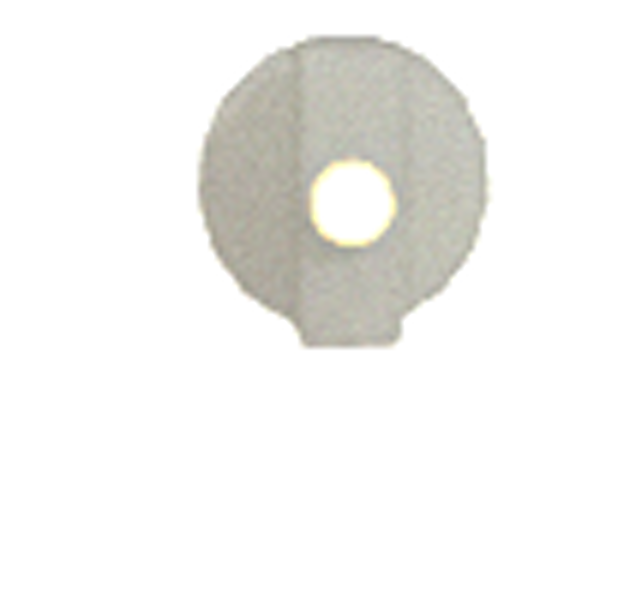

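Run:
```python
from h import *
W=cam("wrist");o,q,R=st();print(q)
for p,z in [((333.7,163.7),.069),((332.2,160),.034)]:
    X=ray(W,p,z);print(X.round(4),(R.T@(X-q)*1000).round(1))
```

```text
[0.57844047 0.19336052 0.21764277]
[0.5526 0.2347 0.069 ] [-50.8 147.7   8.6]
[0.5522 0.2349 0.034 ] [-52.  182.7   8.3]
```

```bash
python3 -m inch '[-25,30,4,0, -51,70,8,0, -51,110,8,0, -51,110,8,0, -51,110,8,0]' 44
python3 - <<'E'
from h import *
say()
im,M=shot("wrist","w9")
plan([.5524,.2348,.039],43)
E
```

```text
time_s: 8.2
position: [0.5494, 0.2334, 0.1042]
tool_rot: [-1.483, 0.631, -0.657]
contact_force: [0.5, -0.1, -0.2]
opening: 0.482
t 8.20 p [0.5494 0.2334 0.1042] y [ 0.011 -0.015 -1.   ] zhead 42.9 F [ 0.5 -0.1 -0.2] T [0.01 0.01 0.01] op 44.3mm q7 0.21 q [-0.37  0.52 -0.12  1.8   0.1   0.83  0.21]
shift [-1.7 67.7  1. ] heading 42.8 turn -0.004
```

View pics/w9.png

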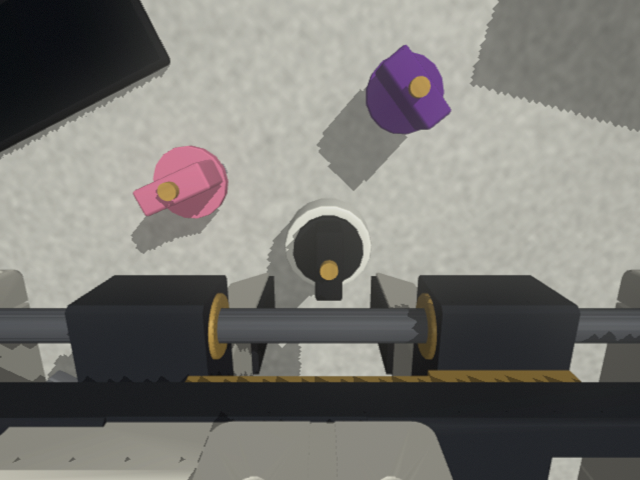

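```bash
python3 -m inch '[-1,25,1,0, -1.5,50,1,0, -2,67,1,0, -2,67,1,0, -2,67,1,0]' 44
python3 - <<'E'
from h import *
say()
plan([.5524,.2348,.039],43)
E
```

```text
time_s: 8.67
position: [0.5541, 0.2345, 0.0416]
tool_rot: [-1.478, 0.628, -0.663]
contact_force: [-0.8, 0.4, 0.9]
opening: 0.483
t 8.67 p [0.5541 0.2345 0.0416] y [ 0.018 -0.013 -1.   ] zhead 42.7 F [-0.8  0.4  0.9] T [-0.04 -0.    0.01] op 44.4mm q7 0.19 q [-0.38  0.61 -0.1   1.82  0.12  0.71  0.19]
shift [-1.4  2.6 -1.1] heading 42.7 turn -0.005
```

```bash
python3 -m inch '[-1,1,-1,0, -1,1,-1,0, -1,1,-1,0, -1,1,-1,0, -1,1,-1,0, -1,1,-1,0]' 8 50
python3 - <<'E'
from h import *
say()
E
```

```text
time_s: 9.17
position: [0.5533, 0.2347, 0.0415]
tool_rot: [-1.477, 0.627, -0.663]
contact_force: [-1.2, -1.2, 5.0]
opening: 0.169
t 9.17 p [0.5533 0.2347 0.0415] y [ 0.019 -0.013 -1.   ] zhead 42.7 F [-1.2 -1.2  5. ] T [-0.25  0.29  0.08] op 15.5mm q7 0.19 q [-0.38  0.61 -0.1   1.82  0.12  0.71  0.19]
```

```bash
python3 -m inch '[0,-15,0,0, 0,-30,0,0, 0,-50,0,0, 0,-90,0,0, 0,-130,0,0, 0,-160,0,-0.1, 0,-190,0,-0.2]'
python3 - <<'E'
from h import *
say()
plan([.693,.043,.24],122.5)
S=bot.capture("scene");cv2.imwrite("pics/s10.png",S)
E
```

```text
time_s: 9.75
position: [0.5494, 0.2372, 0.2332]
tool_rot: [-1.522, 0.469, -0.504]
contact_force: [0.1, 0.7, -2.0]
opening: 0.168
t 9.75 p [0.5494 0.2372 0.2332] y [ 0.019 -0.013 -1.   ] zhead 54.4 F [ 0.1  0.7 -2. ] T [ 0.04 -0.    0.05] op 15.5mm q7 0.42 q [-0.33  0.37 -0.17  1.7   0.09  1.07  0.42]
shift [229.9  -1.5 -74.4] heading 54.4 turn -1.188
```

View pics/s10.png

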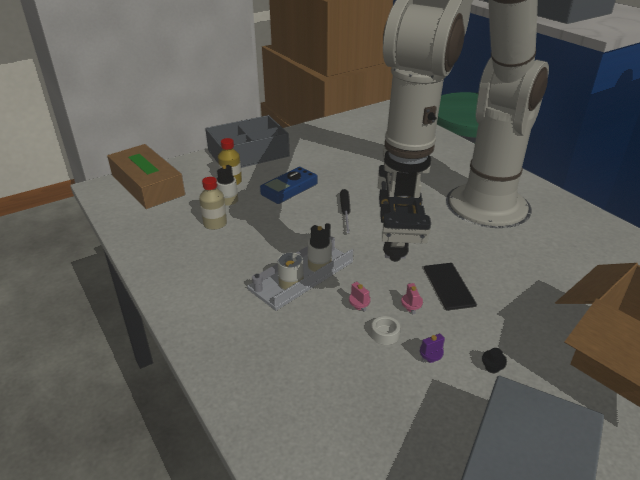

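The cap is out: the stand at (386,331) is empty and the cap hangs under the gripper at (397,250). Next I move to where the wrist camera can see the collar.

```bash
python3 -m inch '[230,-1,-74,-1.19, 230,-1,-74,-1.19, 230,-1,-74,-1.19, 230,-1,-74,-1.19, 230,-1,-74,-1.19, 230,-1,-74,-1.19, 230,-1,-74,-1.19, 230,-1,-74,-1.19]'
python3 - <<'E'
from h import *
say()
plan([.693,.043,.24],122.5)
E
```

```text
time_s: 10.47
position: [0.6985, 0.0409, 0.2449]
tool_rot: [-1.568, -0.307, 0.271]
contact_force: [-0.3, 1.1, -0.7]
opening: 0.169
t 10.47 p [0.6985 0.0409 0.2449] y [ 0.025 -0.012 -1.   ] zhead 111.1 F [-0.3  1.1 -0.7] T [ 0.2   0.11 -0.05] op 15.5mm q7 1.72 q [ 0.08  0.54 -0.28  1.42  0.17  1.18  1.72]
shift [-4.4  4.7  4. ] heading 111.1 turn -0.200
```

```bash
python3 -m inch '[-4,0,4,-0.2, -4,0,4,-0.2, -4,0,4,-0.2, -4,0,4,-0.2, -4,0,4,-0.2, -4,0,4,-0.2]'
python3 - <<'E'
from h import *
say()
im,M=shot("wrist","w11");say()
find("wrist",M,["collar_top"])
E
```

```text
time_s: 10.97
position: [0.6932, 0.0434, 0.2446]
tool_rot: [-1.544, -0.461, 0.428]
contact_force: [-0.1, 0.1, -1.4]
opening: 0.173
t 10.97 p [0.6932 0.0434 0.2446] y [ 0.025 -0.012 -1.   ] zhead 122.4 F [-0.1  0.1 -1.4] T [ 0.1   0.06 -0.03] op 16.0mm q7 1.89 q [ 0.11  0.54 -0.32  1.43  0.19  1.18  1.89]
t 11.02 p [0.6933 0.0434 0.2447] y [ 0.025 -0.012 -1.   ] zhead 122.4 F [ 0.6 -0.  -1.2] T [ 0.07  0.04 -0.01] op 16.0mm q7 1.89 q [ 0.11  0.54 -0.32  1.43  0.19  1.18  1.89]
collar_top 0.6 [0.6406 0.0026 0.0767] [319.  141.2]
collar_top 0.27 [ 0.6263 -0.0356  0.05  ] [292.5 103.1]
```

View pics/w11.png

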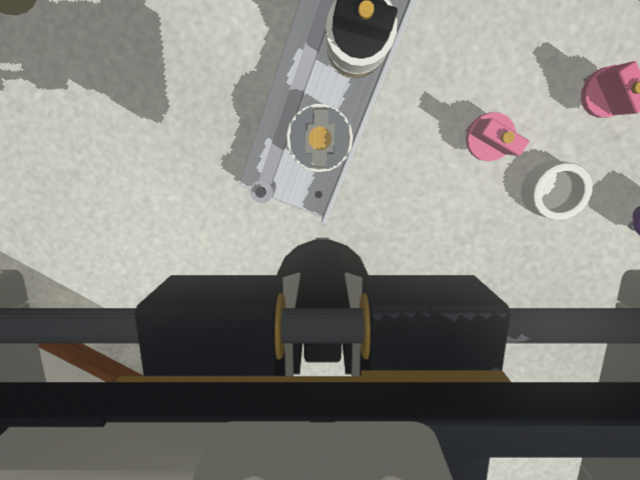

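Run:
```python
from h import *
im=cv2.imread("pics/w11.png")
c=im[95:180,275:365].astype(float); c=np.clip((c-20)*1.5,0,255).astype(np.uint8)
cv2.imwrite("pics/w11b.png",cv2.resize(c,None,fx=7,fy=7,interpolation=cv2.INTER_CUBIC))
c=im[225:380,240:400].astype(float); c=np.clip((c-10)*3,0,255).astype(np.uint8)
cv2.imwrite("pics/w11c.png",cv2.resize(c,None,fx=3.5,fy=3.5,interpolation=cv2.INTER_CUBIC))
```

```text
(no output)
```

View pics/w11b.png

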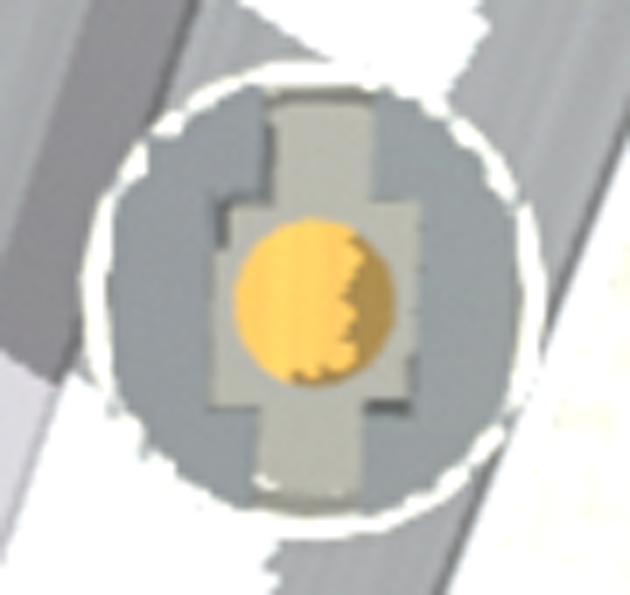

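View pics/w11c.png

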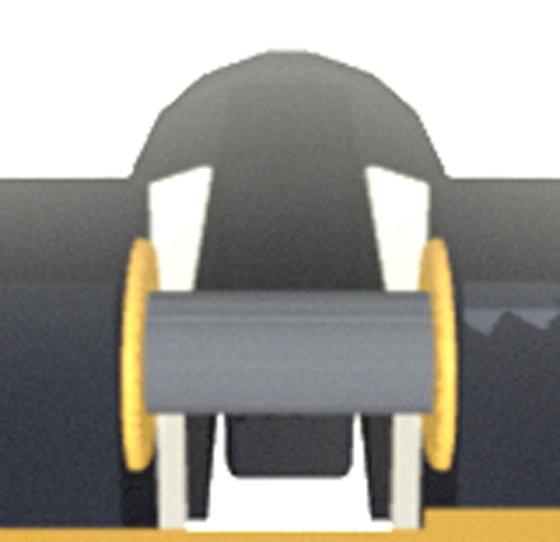

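Run:
```python
from h import *
W=cam("wrist");o,q,R=st();K,Rc,t=W
def pr(tool):
    u=K@(Rc@(q+R@np.array(tool))+t);return (u[:2]/u[2]).round(1)
for dx in(-.002,-.0007,0,.002): print(dx,pr([-.023+dx,.0075,0]),pr([-.023+dx,.0155,0]), "bar near end top",pr([.021+dx,-.0225,.008]))
for p in [(319.7,137.7),(275+315/7,95+305/7)]:
    X=ray(W,p,.079);print(X.round(4),(R.T@(X-q)*1000).round(1))
```

```text
-0.002 [321.6 240.2] [321.6 235.9] bar near end top [340.8 361.7]
-0.0007 [321.6 243. ] [321.6 238.5] bar near end top [340.8 364.4]
0 [321.6 244.4] [321.6 239.9] bar near end top [340.8 365.9]
0.002 [321.6 248.5] [321.6 243.9] bar near end top [340.7 370.1]
[0.6379 0.0015 0.079 ] [-71.6 164.8  -1.7]
[0.6384 0.0021 0.079 ] [-70.9 164.8  -1.4]
```

```bash
python3 -m inch '[-70,10,55,0.5, -70,20,55,1.0, -70,20,55,1.6, -70,20,55,1.6, -70,20,55,1.6, -70,20,55,1.6, -70,20,55,1.6, -70,20,55,1.6]'
python3 - <<'E'
from h import *
say()
plan([.675,-.060,.22],30.6)
E
```

```text
time_s: 11.73
position: [0.6053, 0.0522, 0.2228]
tool_rot: [-1.549, 0.323, -0.367]
contact_force: [0.2, -0.7, -1.3]
opening: 0.172
t 11.73 p [0.6053 0.0522 0.2228] y [ 0.026 -0.012 -1.   ] zhead 64.9 F [ 0.2 -0.7 -1.3] T [ 0.01 -0.01 -0.03] op 15.9mm q7 0.93 q [-0.02  0.38 -0.15  1.7   0.08  1.04  0.93]
shift [110.6   6.  -72. ] heading 64.9 turn 0.598
```

```bash
python3 -m inch '[110,2,-72,0.6, 110,2,-72,0.6, 110,2,-72,0.6, 110,2,-72,0.6, 110,2,-72,0.6, 110,2,-72,0.6, 110,2,-72,0.6]'; python3 -m inch '[0,0,0,0, 0,0,0,0, 0,0,0,0]';python3 - <<'E'
from h import *
say()
im,M=shot("wrist","w12");say()
c=im[85:190,265:385].astype(float); c=np.clip((c-20)*1.5,0,255).astype(np.uint8)
cv2.imwrite("pics/w12b.png",cv2.resize(c,None,fx=6,fy=6,interpolation=cv2.INTER_CUBIC))
K,R,t=M;u=K@(R@np.array([.638,.0018,.079])+t);print(u[:2]/u[2])
E
```

```text
time_s: 12.32
position: [0.6742, -0.0589, 0.2238]
tool_rot: [-1.414, 0.783, -0.829]
contact_force: [-0.7, 0.5, -0.5]
opening: 0.17
time_s: 12.57
position: [0.6742, -0.0579, 0.224]
tool_rot: [-1.414, 0.781, -0.827]
contact_force: [0.0, 0.2, -1.0]
opening: 0.172
t 12.57 p [ 0.6742 -0.0579  0.224 ] y [ 0.026 -0.011 -1.   ] zhead 30.8 F [ 0.   0.2 -1. ] T [-0.03  0.04  0.  ] op 15.8mm q7 0.58 q [0.04 0.5  0.01 1.52 0.01 1.1  0.58]
t 12.62 p [ 0.6742 -0.0582  0.224 ] y [ 0.026 -0.012 -1.   ] zhead 30.8 F [ 0.  -0.4 -2. ] T [-0.02  0.08 -0.02] op 16.3mm q7 0.58 q [0.04 0.5  0.01 1.52 0.01 1.1  0.58]
[319.67966227 134.7737745 ]
```

View pics/w12b.png

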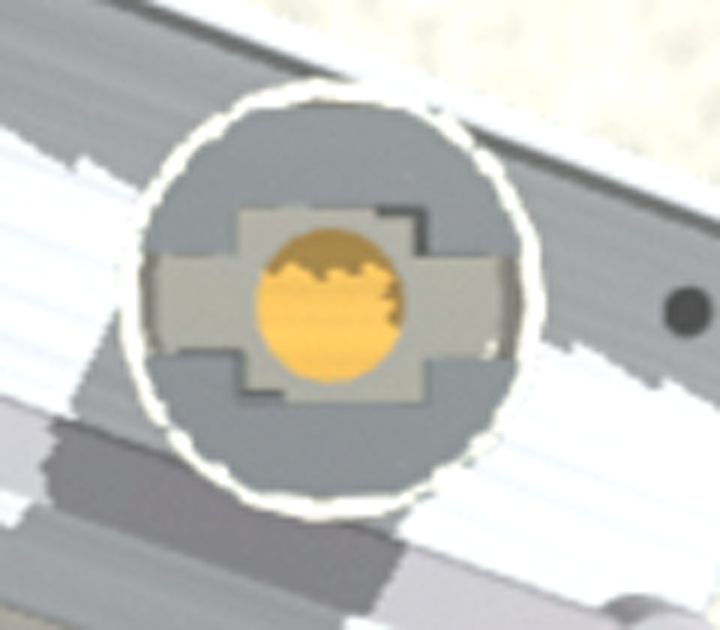

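Run:
```python
from h import *
plan([.6385,.0027,.15],120.4)
```

```text
shift [-72.3  72.3  -0.7] heading 30.8 turn -1.564
```

```bash
python3 -m inch '[-72,30,-1,-1.56, -72,30,-1,-1.56, -72,30,-1,-1.56, -72,30,-1,-1.56, -72,30,-1,-1.56, -72,30,-1,-1.56, -72,30,-1,-1.56, -72,30,-1,-1.56]';  python3 - <<'E'
from h import *
plan([.6385,.0027,.14],120.4)
E
```

```text
time_s: 13.28
position: [0.6373, 0.0029, 0.1926]
tool_rot: [-1.582, 0.001, -0.043]
contact_force: [-0.6, -0.2, -1.1]
opening: 0.171
shift [-0.1 52.6  0.5] heading 88.4 turn -0.559
```

```bash
python3 -m inch '[0,10,0,-0.56, 0,20,0,-0.56, 0,30,0,-0.56, 0,40,0,-0.56, 0,50,0,-0.56, 0,50,0,-0.56, 0,50,0,-0.56]';  python3 - <<'E'
from h import *
say();plan([.6385,.0027,.12],120.4)
S=bot.capture("scene");cv2.imwrite("pics/s13.png",cv2.resize(S[170:320,220:380],None,fx=4,fy=4,interpolation=cv2.INTER_CUBIC))
shot("wrist","w13")
E
```

```text
time_s: 13.87
position: [0.6381, 0.0022, 0.1423]
tool_rot: [-1.548, -0.433, 0.399]
contact_force: [0.1, 0.3, -1.6]
opening: 0.169
t 13.87 p [0.6381 0.0022 0.1423] y [ 0.025 -0.012 -1.   ] zhead 120.3 F [ 0.1  0.3 -1.6] T [0.04 0.07 0.04] op 15.6mm q7 1.87 q [ 0.19  0.54 -0.33  1.68  0.22  0.93  1.87]
shift [ 0.3 22.3  0.8] heading 120.3 turn -0.001
```

View pics/s13.png

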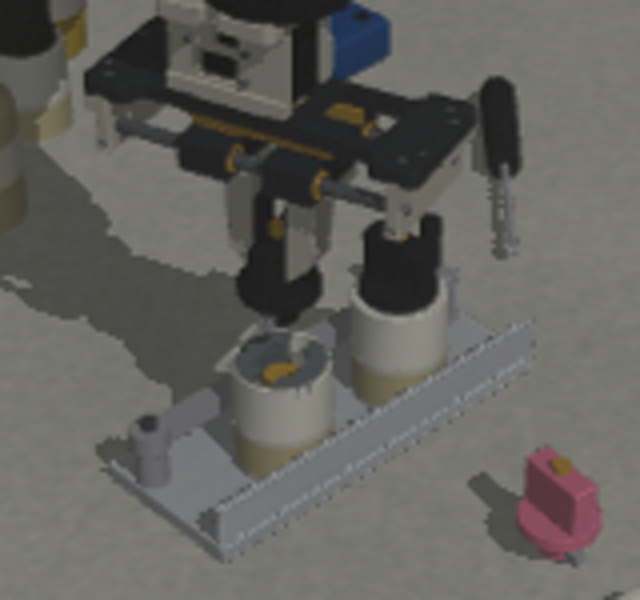

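View pics/w13.png

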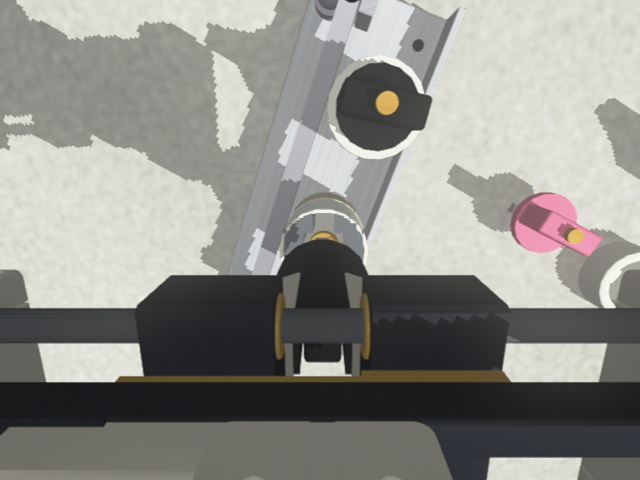

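The view shows the cap centred above the collar, with its bar along the slots. The keeper bar is still shut. I'm lowering it now.

```bash
python3 -m inch '[0,8,1,0, 0,16,1,0, 0,24,1,0, 0,30,1,0, 0,30,1,0]';  python3 - <<'E'
from h import *
say();plan([.6385,.0022,.105],120.4)
E
```

```text
time_s: 14.38
position: [0.6379, 0.0027, 0.1111]
tool_rot: [-1.548, -0.432, 0.401]
contact_force: [0.4, 0.2, -2.1]
opening: 0.17
t 14.38 p [0.6379 0.0027 0.1111] y [ 0.024 -0.012 -1.   ] zhead 120.4 F [ 0.4  0.2 -2.1] T [0.09 0.1  0.02] op 15.6mm q7 1.86 q [ 0.18  0.58 -0.32  1.7   0.24  0.88  1.86]
shift [ 0.2  6.2 -0.6] heading 120.4 turn -0.001
```

```bash
python3 -m inch '[0,3,0,0, 0,6,0,0, 0,6,0,0]';  python3 -m inch '[0,3,0,0, 0,5,0,0, 0,5,0,0]'
python3 - <<'E'
from h import *
say()
E
```

```text
time_s: 14.63
position: [0.638, 0.0027, 0.1047]
tool_rot: [-1.548, -0.432, 0.401]
contact_force: [-0.5, 0.0, -1.4]
opening: 0.168
time_s: 14.88
position: [0.6385, 0.0027, 0.1001]
tool_rot: [-1.548, -0.432, 0.4]
contact_force: [-1.2, 0.1, 5.0]
opening: 0.171
t 14.88 p [0.6385 0.0027 0.1001] y [ 0.024 -0.012 -1.   ] zhead 120.3 F [-1.2  0.1  5. ] T [0.1 0.4 0. ] op 15.7mm q7 1.86 q [ 0.18  0.59 -0.31  1.7   0.25  0.86  1.86]
```

```bash
python3 -m inch '[0,3,0,0, 0,5,0,0, 0,5,0,0, 0,5,0,0]'
python3 - <<'E'
from h import *
say()
S=bot.capture("scene");cv2.imwrite("pics/s14.png",cv2.resize(S[170:320,220:380],None,fx=4,fy=4,interpolation=cv2.INTER_CUBIC))
E
```

```text
time_s: 15.22
position: [0.6389, 0.0027, 0.096]
tool_rot: [-1.549, -0.433, 0.4]
contact_force: [-2.3, -0.3, 6.2]
opening: 0.167
t 15.22 p [0.6389 0.0027 0.096 ] y [ 0.025 -0.012 -1.   ] zhead 120.3 F [-2.3 -0.3  6.2] T [ 0.09  0.64 -0.01] op 15.4mm q7 1.85 q [ 0.17  0.6  -0.31  1.71  0.25  0.85  1.85]
```

View pics/s14.png

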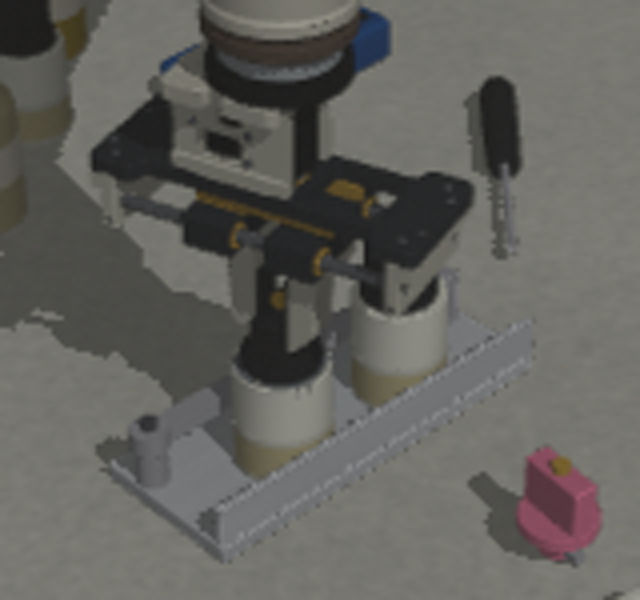

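```bash
python3 -m inch '[-0.3,1,0,0.1, -0.3,1,0,0.2, -0.5,1,-0.1,0.3, -0.5,1,-0.2,0.4, -0.5,1,-0.2,0.4]'
python3 - <<'E'
from h import *
say()
E
```

```text
time_s: 15.68
position: [0.6397, 0.0023, 0.0965]
tool_rot: [-1.582, -0.119, 0.077]
contact_force: [-1.3, 0.2, 5.2]
opening: 0.171
t 15.68 p [0.6397 0.0023 0.0965] y [ 0.028 -0.012 -1.   ] zhead 97.1 F [-1.3  0.2  5.2] T [ 0.04  0.32 -0.05] op 15.7mm q7 1.50 q [ 0.1   0.59 -0.21  1.71  0.18  0.84  1.5 ]
```

```bash
python3 -m inch '[-1.5,2,-0.3,0.1, -1.5,2,-0.3,0.2, -1.5,2,-0.3,0.3, -1.5,2,-0.3,0.4, -1.5,2,-0.5,0.5, -1.5,2,-0.5,0.6, -1.5,2,-0.5,0.6]'
python3 - <<'E'
from h import *
say()
E
```

```text
time_s: 16.27
position: [0.6399, 0.0015, 0.0961]
tool_rot: [-1.542, 0.351, -0.403]
contact_force: [-0.4, 0.3, 6.3]
opening: 0.172
t 16.27 p [0.6399 0.0015 0.0961] y [ 0.031 -0.013 -0.999] zhead 62.5 F [-0.4  0.3  6.3] T [-0.06  0.15  0.01] op 15.8mm q7 0.98 q [-0.    0.58 -0.07  1.72  0.07  0.82  0.98]
```

```bash
python3 -m inch '[-1,2,-1.5,0.1, -1,2,-1.5,0.2, -1,2,-1.5,0.3, -1,2,-1.5,0.4, -1,2,-1.5,0.5, -1,2,-1.5,0.57, -1,2,-1.5,0.57, -1,2,-1.5,0.57]'
python3 - <<'E'
from h import *
say()
im,M=shot("wrist","w15")
S=bot.capture("scene");cv2.imwrite("pics/s15.png",cv2.resize(S[170:320,220:380],None,fx=4,fy=4,interpolation=cv2.INTER_CUBIC))
E
```

```text
time_s: 16.93
position: [0.6402, 0.0008, 0.0958]
tool_rot: [-1.405, 0.788, -0.847]
contact_force: [-0.8, 0.1, 6.7]
opening: 0.168
t 16.93 p [0.6402 0.0008 0.0958] y [ 0.035 -0.013 -0.999] zhead 29.8 F [-0.8  0.1  6.7] T [-0.07  0.08 -0.04] op 15.5mm q7 0.50 q [-0.1   0.57  0.07  1.72 -0.03  0.81  0.5 ]
```

View pics/w15.png

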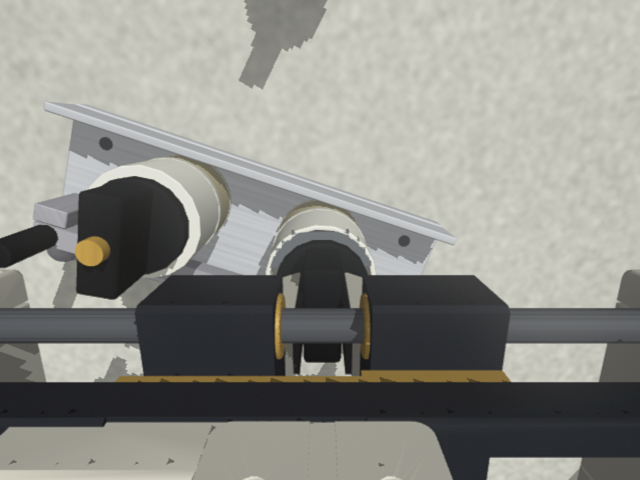

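View pics/s15.png

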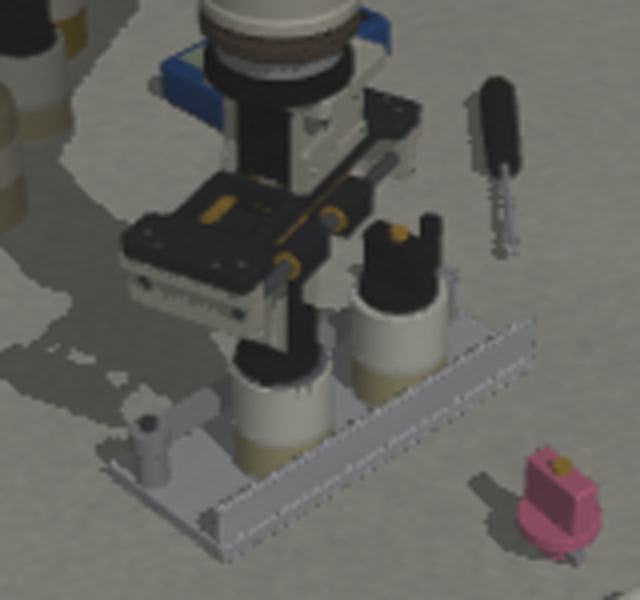

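```bash
python3 -m inch '[0,2,0,0, 0,3,0,0, 0,3.5,0,0]'
python3 - <<'E'
from h import *
say()
E
```

```text
time_s: 17.28
position: [0.6405, 0.0007, 0.0949]
tool_rot: [-1.404, 0.787, -0.847]
contact_force: [-7.6, 0.5, 20.8]
opening: 0.166
t 17.28 p [0.6405 0.0007 0.0949] y [ 0.035 -0.012 -0.999] zhead 29.8 F [-7.6  0.5 20.8] T [-0.17  2.21 -0.07] op 15.3mm q7 0.50 q [-0.1   0.58  0.07  1.72 -0.03  0.81  0.5 ]
```

```bash
python3 -m inch '[-0.9,1,-1.6,0, -1.2,2,-2.2,0, -1.2,2.5,-2.2,0, -1.2,2.5,-2.2,0]'
python3 - <<'E'
from h import *
say()
im,M=shot("wrist","w16")
cv2.imwrite("pics/w16b.png",cv2.resize(im[190:290,250:400],None,fx=5,fy=5,interpolation=cv2.INTER_CUBIC))
E
```

```text
time_s: 17.62
position: [0.6401, 0.0007, 0.0951]
tool_rot: [-1.402, 0.784, -0.85]
contact_force: [-1.9, 1.3, 12.1]
opening: 0.172
t 17.62 p [0.6401 0.0007 0.0951] y [ 0.04  -0.012 -0.999] zhead 29.8 F [-1.9  1.3 12.1] T [-0.11  0.66  0.06] op 15.8mm q7 0.50 q [-0.1   0.57  0.07  1.73 -0.03  0.8   0.5 ]
```

View pics/w16b.png

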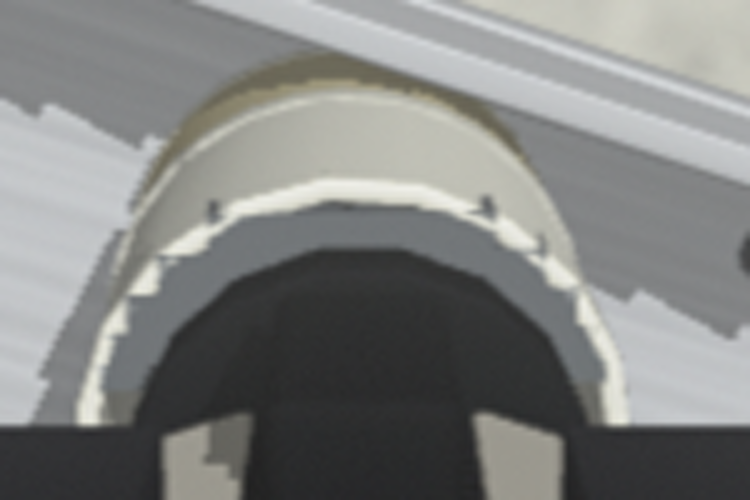

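```bash
python3 -m inch '[0,1,2,0, 0,1.5,4,0, 0,1.5,4,0]'
python3 - <<'E'
from h import *
say()
E
```

```text
time_s: 17.92
position: [0.6423, 0.0017, 0.095]
tool_rot: [-1.404, 0.786, -0.848]
contact_force: [-8.1, -1.6, 13.7]
opening: 0.169
t 17.92 p [0.6423 0.0017 0.095 ] y [ 0.037 -0.013 -0.999] zhead 29.8 F [-8.1 -1.6 13.7] T [-0.55  2.13  0.04] op 15.5mm q7 0.49 q [-0.1   0.58  0.07  1.72 -0.03  0.81  0.49]
```

```bash
python3 -m inch '[0,1,3,0, 0,1.5,5,0, 0,1.5,5,0]'
python3 - <<'E'
from h import *
say()
E
```

```text
time_s: 18.17
position: [0.6428, 0.0018, 0.0947]
tool_rot: [-1.41, 0.792, -0.845]
contact_force: [-15.0, -4.2, 20.1]
opening: 0.171
t 18.17 p [0.6428 0.0018 0.0947] y [ 0.029 -0.016 -0.999] zhead 29.8 F [-15.   -4.2  20.1] T [-1.03  3.74  0.02] op 15.8mm q7 0.49 q [-0.11  0.58  0.07  1.71 -0.03  0.82  0.49]
```

```bash
python3 -m inch '[0,1,5,0, 0,1,6,0, 0,1,6,0]'; python3 -m inch '[0,1,5,0, 0,1,6,0, 0,1,6,0]'
python3 - <<'E'
from h import *
say()
E
```

```text
time_s: 18.42
position: [0.6429, 0.002, 0.0947]
tool_rot: [-1.418, 0.8, -0.841]
contact_force: [-16.8, -4.0, 20.3]
opening: 0.17
time_s: 18.67
position: [0.6431, 0.002, 0.0948]
tool_rot: [-1.426, 0.808, -0.837]
contact_force: [-18.1, -3.4, 21.8]
opening: 0.168
t 18.67 p [0.6431 0.002  0.0948] y [ 0.008 -0.022 -1.   ] zhead 29.6 F [-18.1  -3.4  21.8] T [-1.12  4.16  0.06] op 15.4mm q7 0.48 q [-0.11  0.59  0.07  1.69 -0.03  0.85  0.48]
```

```bash
python3 -m inch '[0,0,-2,0, 0,0.5,-3,0, 0,1,-3,0]'
python3 - <<'E'
from h import *
say()
E
```

```text
time_s: 18.92
position: [0.6417, 0.0014, 0.0957]
tool_rot: [-1.423, 0.806, -0.838]
contact_force: [-1.2, 0.6, 8.1]
opening: 0.172
t 18.92 p [0.6417 0.0014 0.0957] y [ 0.011 -0.021 -1.   ] zhead 29.6 F [-1.2  0.6  8.1] T [ 0.25  0.36 -0.01] op 15.8mm q7 0.49 q [-0.11  0.59  0.07  1.7  -0.03  0.85  0.49]
```

```bash
python3 -m inch '[0,2,-0.5,0, 0,3,-0.5,0, 0,3.5,-0.5,0, 0,3.5,-0.5,0]'
python3 - <<'E'
from h import *
say()
im,M=shot("wrist","w17")
cv2.imwrite("pics/w17b.png",cv2.resize(im[190:380,230:410],None,fx=3.5,fy=3.1,interpolation=cv2.INTER_CUBIC))
S=bot.capture("scene");cv2.imwrite("pics/s17.png",cv2.resize(S[230:300,260:340],None,fx=8,fy=8,interpolation=cv2.INTER_CUBIC))
E
```

```text
time_s: 19.25
position: [0.6417, 0.0014, 0.0947]
tool_rot: [-1.422, 0.805, -0.838]
contact_force: [-6.0, 0.3, 16.0]
opening: 0.169
t 19.25 p [0.6417 0.0014 0.0947] y [ 0.012 -0.02  -1.   ] zhead 29.6 F [-6.   0.3 16. ] T [0.05 1.45 0.  ] op 15.5mm q7 0.49 q [-0.11  0.59  0.07  1.7  -0.03  0.84  0.49]
```

View pics/w17b.png

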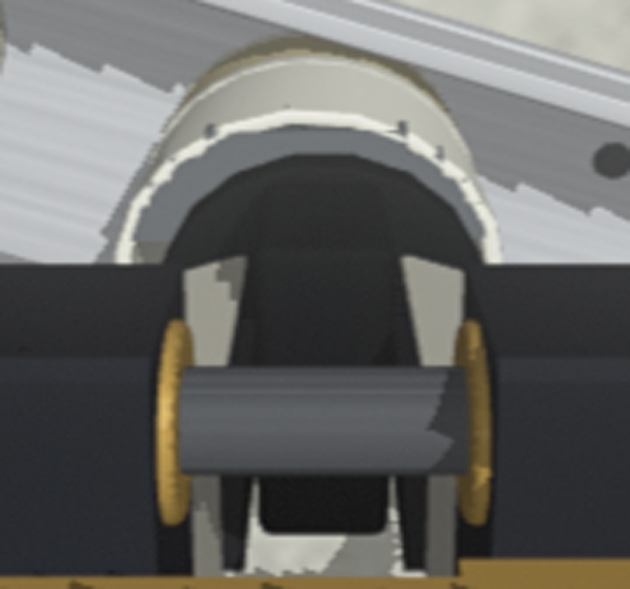

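View pics/s17.png

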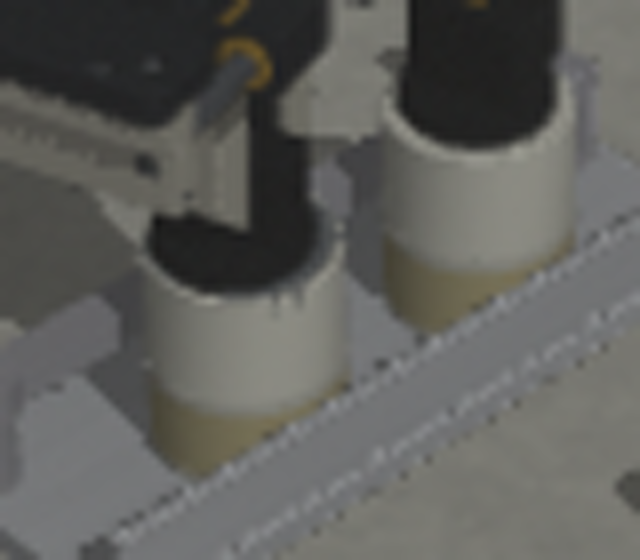

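```bash
python3 -m inch '[0,-1.5,-1,0, 0,-1.5,-2.5,0, 0,-1.5,-3,0, 0,-1,-3,0]'
python3 - <<'E'
from h import *
say()
E
```

```text
time_s: 19.68
position: [0.6414, 0.0013, 0.0978]
tool_rot: [-1.418, 0.801, -0.84]
contact_force: [-0.1, 1.0, 5.3]
opening: 0.171
t 19.68 p [0.6414 0.0013 0.0978] y [ 0.017 -0.019 -1.   ] zhead 29.7 F [-0.1  1.   5.3] T [ 0.44 -0.17  0.02] op 15.8mm q7 0.49 q [-0.11  0.58  0.07  1.7  -0.03  0.84  0.49]
```

```bash
python3 -m inch '[0,0,-3,0, 0,0,-4,0, 0,0,-4,0]'
python3 - <<'E'
from h import *
say()
im,M=shot("wrist","w18")
cv2.imwrite("pics/w18b.png",cv2.resize(im[190:380,230:410],None,fx=3.5,fy=3.1,interpolation=cv2.INTER_CUBIC))
E
```

```text
time_s: 19.93
position: [0.6397, 0.0003, 0.099]
tool_rot: [-1.416, 0.798, -0.842]
contact_force: [1.7, 2.1, 5.9]
opening: 0.172
t 19.93 p [6.397e-01 3.000e-04 9.900e-02] y [ 0.021 -0.018 -1.   ] zhead 29.7 F [1.7 2.1 5.9] T [ 0.6  -0.75  0.05] op 15.8mm q7 0.49 q [-0.11  0.58  0.07  1.71 -0.03  0.84  0.49]
```

View pics/w18b.png

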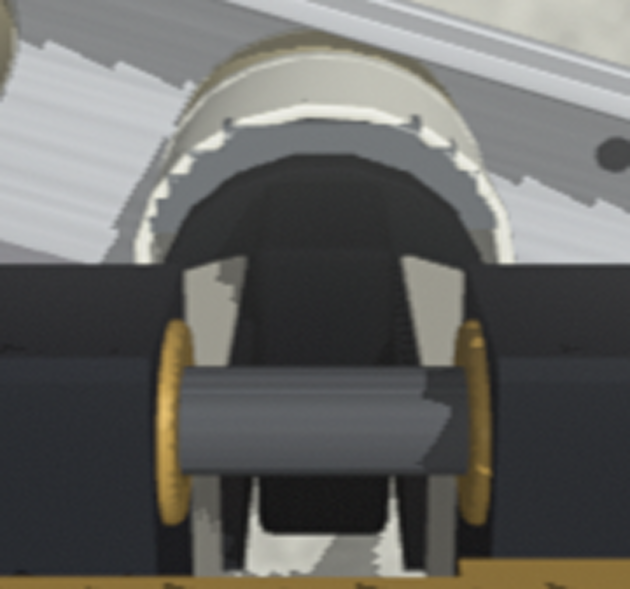

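```bash
python3 -m inch '[0,2,0,0, 0,4,0,0, 0,6,0,0, 0,7.5,0,0, 0,7.5,0,0]'
python3 - <<'E'
from h import *
say()
E
```

```text
time_s: 20.4
position: [0.6397, 0.0002, 0.0947]
tool_rot: [-1.416, 0.798, -0.842]
contact_force: [-6.0, 3.0, 24.1]
opening: 0.169
t 20.40 p [6.397e-01 2.000e-04 9.470e-02] y [ 0.021 -0.017 -1.   ] zhead 29.7 F [-6.   3.  24.1] T [ 0.4   1.68 -0.03] op 15.6mm q7 0.49 q [-0.11  0.58  0.07  1.71 -0.03  0.83  0.49]
```

Run:
```python
from h import *
im,M=shot("wrist","w19")
S=bot.capture("scene");cv2.imwrite("pics/s19.png",S);cv2.imwrite("pics/s19b.png",cv2.resize(S[170:320,220:380],None,fx=4,fy=4,interpolation=cv2.INTER_CUBIC))
for i in range(10): bot.capture("top")
say()
```

```text
t 21.00 p [6.397e-01 2.000e-04 9.470e-02] y [ 0.021 -0.017 -1.   ] zhead 29.7 F [-6.7  1.7 24.8] T [ 0.38  1.68 -0.03] op 15.7mm q7 0.49 q [-0.11  0.58  0.07  1.71 -0.03  0.83  0.49]
```

View pics/w19.png

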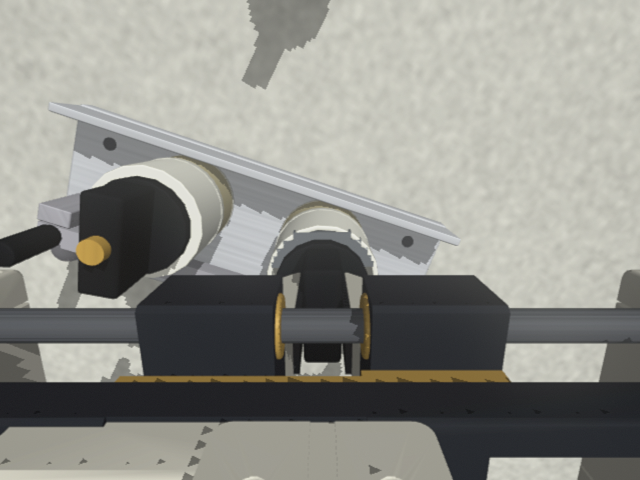

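View pics/s19b.png

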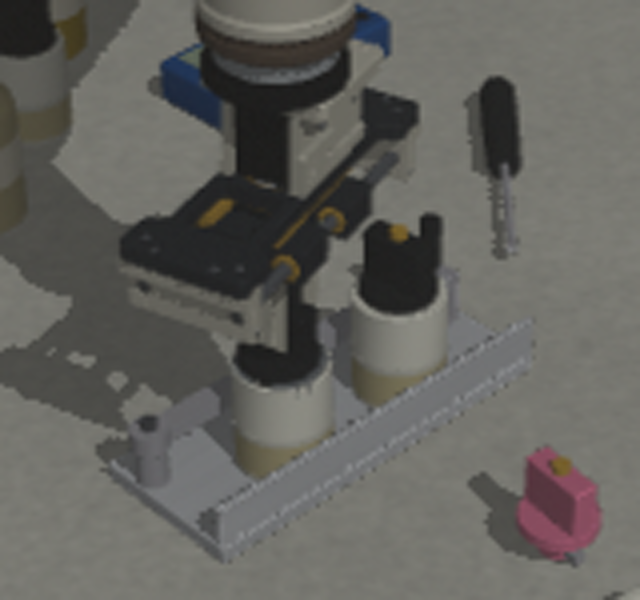

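The wrist view shows the cap centred on the collar at about (322,250), and the keeper handle still beside its stop at about (35,240). For 0.6 s the pose held at z = 0.0947 and the push stayed around 24–25 N, so I'm handing in.

```bash
python3 -c "
from station import bot
print(bot.sign_off())"
```

```text
the job is handed in; nothing more can be done
None
```

The job is done and handed in at about 21 s of the 59 s allowed; the sign-off gave no verdict.

**Keeper:** I pushed it shut first. It rode over the ball and met its stop, with the push rising to about 25 N. The bar stayed parallel to the rack after I backed off, and its handle was still beside the stop in the last pictures.

**Cap:** I took the black cap from its stand and lowered it into the open cell with the lugs in the slots. It met the spring at the expected height. I then turned it 90.6° clockwise with almost no resisting torque, and pressed it home.

**Last checks:** The grip is steady at about 15.7 mm opening. The push on the cap held at about 24–25 N for 0.6 s with no movement. The tool height is 94.7 mm, against about 94.5 mm predicted for a flush skirt.

**What was not clean:**
- **Tool tilt:** The tool had tilted to about 2.4° by the end of the turn, so I pushed the cap sideways against the collar with up to about 18 N to straighten it. I then re-centred it, which let it rise to about the turned, unpressed height, and pressed it home again. About 1.5° of tool tilt remains, and I estimate the cap itself is within about 0.5°.
- **Flushness:** This rests on the height, the hard stop and the wrist view; the scene camera is too coarse to show a sub-millimetre gap.
- **Camera disagreement:** Positions triangulated with the scene camera were about 5 mm off in y from the wrist camera's. I trusted the wrist camera, because two views of the collar from headings 90° apart agreed.

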